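Tip the heel and hold the shoe up for checking

ROBOT

A 6-joint arm with a two-finger parallel gripper is mounted at the origin on the work surface. World frame = base frame: x ahead of the robot, y to its left, z up, the work surface at z = 0. Lengths are in m, angles in degrees, forces in N, time in s.
With the tool pointing down it reaches from about 0.375 to 0.9 m from the base axis. Payload 3.1 kg.
Tool frame: the origin (TCP) lies on the centre line of the jaws, within the pads' length; the fingertips stand 25 mm ahead of it and the grasp point (between the pads) lies 6 mm ahead of it; z points along the fingers, y is the line along which they close (so a half turn about z gives the same grasp; the last joint's range is limited). The gripper opens to 87 mm and grips with 3 to 60 N. Pads are 19 mm wide; open, the fingers measure 117 mm over their backs; the gripper's body (75 mm by 190 mm) begins 51 mm behind the grasp point.
Start: joints at [63.627, 30.224, 82.088, -0, 67.689, -10.227], TCP at [0.174, 0.6, 0.248] pointing down, gripper open.
Joint ranges: [-176.69, 176.69], [-43.24, 126.21], [12.49, 139.97], [-82, 262], [0, 151.66], [-163.58, 163.58]. Speed limits (degrees/s): [159.86, 159.86, 180, 180, 180, 180].

INTERFACE

Orientations are given as a 3x3 rotation matrix whose columns are the frame's x, y, z axes.
In Python, from rig import * gives the robot as it stands.
- The arm moves only by the tool step_arm, never from a script. Its argument "steps" is a list of rows, each a list of 7 numbers: the shift along the tool's x, y, z normalised to -1 to 1, where 1 is 0.3 m, then the turn, a rotation vector about the tool's x, y, z normalised to -1 to 1, where 1 is 45 degrees, then the gripper's target within -1 to 1 (shut at 1, half-way at 0, fully open at -1). A call has 1 to 8 rows; each row is the pose to reach, as a shift and turn from the pose commanded when the call began, along the tool's axes at that moment; what a row does not reach only later rows make up. A row lasts 1/12 s, in which the tool goes at most 41.7 mm and 7.16 degrees, less where a joint would pass 70% of its speed; a pose out of reach is approached as far as the arm can. A call with a number of a shift or a turn outside -1 to 1 is refused whole. A call with a gripper value outside its range is refused whole. The fingers move at their own pace and stop on an object; the grip force is fixed at half the most. Time passes only in rows, so rows that repeat a pose let the fingers close. It gives the time, the measured TCP pose, the force, the opening and the grip force at its end, in the units of the state.
- read_state(): the state, without advancing time (a new reading comes with each control period).
- capture(name): name is "side" or "top"; returns a dict with "image" (420x560x3 uint8, red, green, blue), "vertical_fov" (degrees; the focal length in pixels is half the picture's height over the tangent of half this angle, whatever the lens; pixels are square), "cx", "cy" (the principal point, pixels), "world_from_camera" (4x4, takes a point from camera to world coordinates). Camera axes: x right, y down, z forward; pixel columns grow to the right and rows downward; lengths in m; the calibration is good to about 2 mm. A picture is of the moment at which its call begins. There is no depth.
- hand_in(): hands the job in; it is judged then, once.
The state is a dict: "time_s": time; "joint_positions": joint angles; "qvel": joint speeds; "tau": joint torques, N m; "position": TCP position; "tcp_rot": TCP orientation; "force": force on the tool from outside, world axes, zero at the start; "moment": the same for the moment, N m; "opening": opening from 0.0 (shut) to 1.0 (fully open); "grasp_force": force on a finger pad.
Only numpy, scipy, OpenCV 4.12 (cv2) and the standard library are available. Lean on these libraries where they do the work, as an engineer would, in place of code of your own. Each camera call takes 0.05 s, during which the arm holds its last target. There are 200 camera calls.

TASK

Fit the middle-sized of the three heel tips to the shoe that sits sole-up on the last jack: push its pin down into the hole in the heel until the tip lies flush, its straight edge towards the toe. Then take the shoe by its waist, draw it up off the jack's pin, tilt it over by about 60 degrees (not so far that the tip drops out) as for checking the fit, and finish while still holding it there, still and about 10 cm higher than it sat. Leave the other two tips, the finished shoe and the hammer where they are.

Things in the scene. Friction and masses are not known exactly. Their poses are not given: they have to be found in the camera images.
- tip_middle_center (a point): Middle-sized heel tip: black rubber D-shaped plate 19 wide (y), 19 long (x), 7 mm thick, under it a steel pin 4 mm thick, 14 long, tapered over its last 4. Point: on the pin's axis, half-way up the plate. z up, away from the pin; x towards the straight edge; parallel sides face +-y. It starts with the pin in a hole of the block, the plate flat on the block's top, x roughly along the row. 12 g.
- tip_middle_edge (a point): Middle of that tip's straight edge, half-way up the plate, 9 mm from its centre along +x (the round back is 10 mm the other way); same axes.
- heel_hole (a point): Mouth of the pin hole in the flat pale heel end (18 x 17 mm) of the shoe on the jack, 183 mm above the bench. Hole 5.2 mm wide, 16 deep, straight along -z. The pin fits loosely and nothing but its weight keeps the tip in: tilt it less than 90 degrees. Tip home: its centre 3.5 mm above this point. x towards the toe, z out of the sole (up). A push down of up to 12 N will not tip the shoe.
- pump_waist (a point): The dark court shoe on its wooden last, sole up on the jack: 235 mm long, about 0.5 kg. Point: middle of its waist, between heel and ball, 153 mm up; sides here flat, parallel, upright, 46 mm apart, 28 mm long (x), from 20 below to 4 above. Centre of mass 16 mm below. x to toe, z out of the sole (up). Sole 13 mm above the point, 37 above it at the ball (55 or more in front; 77 mm wide).
- jack_pin (a point): Top of the fixed last jack's upright steel pin, 112 mm above the bench; 12 mm thick, 42 mm tall, it stands in a 15 mm hole in the last, 36 mm behind the shoe's waist. The last rests on the pin's collar, the toe in a rubber saddle 92 mm in front of the waist: lift the shoe straight up at least 45 mm to free it. x same way as the shoe's.
- tip_block: Fixed wooden block 160 x 55 mm, 28 mm tall, with three holes in a row 50 mm apart along its x, the three heel tips standing in them in any order. Origin at the centre of its underside, z up.
- tip_small_center (a point): Small heel tip, 13 mm wide, otherwise like the middle one. Leave it alone.
- tip_large_center (a point): Large heel tip, 27 mm wide, otherwise like the middle one. Leave it alone.
- mate: The finished other shoe of the pair, on its last, right way up on the bench, 235 x 77 mm, 120 mm tall, toe along its x. Origin on the bench under its waist. Leave it alone.
- hammer: Shoemaker's hammer lying on the bench, 230 mm long, 80 mm over its head, 34 mm tall. Origin on the bench, 100 mm from the butt; x towards the head. Leave it alone.
There are look-alikes about, which are no part of the job. What is shaped like the tip_block but blue or pink is not meant.

How it is judged:
By the outcome, as a careful person would: the job done as asked, in the order asked, and still so for the second after the job is handed in, while the arm keeps its last pose, push and grip.
It also fails if it takes over 66 s, if anything falls off the work surface, if the arm or the gripper's body presses on something with over 40 N, if the wrist force passes 120 N, or if a joint passes its speed limit or range.

## Working session

There is one attempt and no reset: what is moved stays moved. The work goes in short steps, Python scripts to look and compute and a tool call to move; the robot and the scene stay as the last step left them, time stands still between calls to the robot, and variables do not carry over. Pictures are saved under pics/ and viewed, at most 10 in all, crops included, and the job is handed in when it is done.

Besides the shell and the picture viewer there is one more tool, called after "Request:" by a JSON object that holds its "name" and its "arguments", one argument or row to a line. step_arm: Moves the arm, as the interface text tells. Scaled input: -1 to 1 covers 0.3 m each way for a shift and 45 degrees each way for a turn. Its arguments: {"type":"object","properties":{"steps":{"type":"array"}},"required":["steps"]}

```bash
mkdir -p pics
cat > h.py <<'E'
from rig import *
import numpy as np, cv2
def cam(c):
    h,w=c["image"].shape[:2]; f=h/2/np.tan(np.radians(c["vertical_fov"]/2))
    return f,c["cx"],c["cy"],np.array(c["world_from_camera"])
def onplane(c,u,v,z):
    f,cx,cy,T=cam(c); d=T[:3,:3]@np.array([(u-cx)/f,(v-cy)/f,1]); o=T[:3,3]
    return o+d*(z-o[2])/d[2]
def proj(c,p):
    f,cx,cy,T=cam(c); q=T[:3,:3].T@(np.array(p)-T[:3,3]); return f*q[0]/q[2]+cx,f*q[1]/q[2]+cy
def save(c,n,box=None,s=1):
    im=c["image"][...,::-1]
    if box: im=im[box[1]:box[3],box[0]:box[2]]
    cv2.imwrite("pics/"+n,cv2.resize(im,None,fx=s,fy=s,interpolation=cv2.INTER_CUBIC))
import pickle
E
python3 - <<'E'
from h import *
for n in("top","side"):
    c=capture(n); save(c,n+"1.png",s=1.4); pickle.dump(c,open(n+".pkl","wb")); f,cx,cy,T=cam(c); print(n,f,cx,cy,T.round(3))
s=read_state();print(s["time_s"],s["position"],s["tcp_rot"],s["opening"],s["force"])
E
```

```text
top 385.25374774149674 278.7791531649637 206.69492246071206 [[-1.000e-03 -9.880e-01  1.570e-01  4.250e-01]
 [-1.000e+00 -1.000e-03 -1.300e-02  2.300e-02]
 [ 1.300e-02 -1.570e-01 -9.870e-01  1.122e+00]
 [ 0.000e+00  0.000e+00  0.000e+00  1.000e+00]]
side 466.010017349581 278.57639143491105 210.29917812238764 [[ 0.96  -0.165  0.225  0.329]
 [-0.279 -0.537  0.796 -0.867]
 [-0.011 -0.828 -0.561  0.786]
 [ 0.     0.     0.     1.   ]]
0.1 [0.17349666 0.5998173  0.24664408] [[-9.60555771e-01  2.78085961e-01 -8.99464511e-04]
 [ 2.78087166e-01  9.60554217e-01 -1.76742144e-03]
 [ 3.72489340e-04 -1.94783640e-03 -9.99998034e-01]] 1.0056814547033834 [0.97507957 0.37089135 0.70136811]
```

View pics/top1.png

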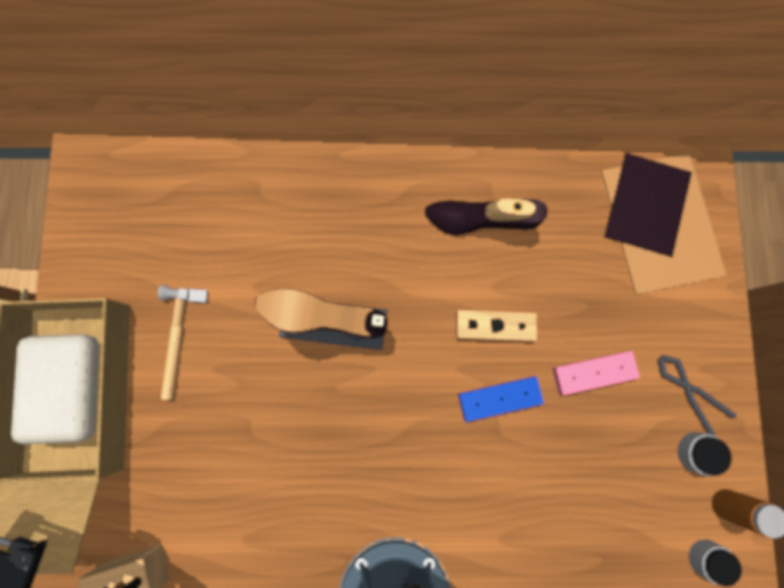

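View pics/side1.png

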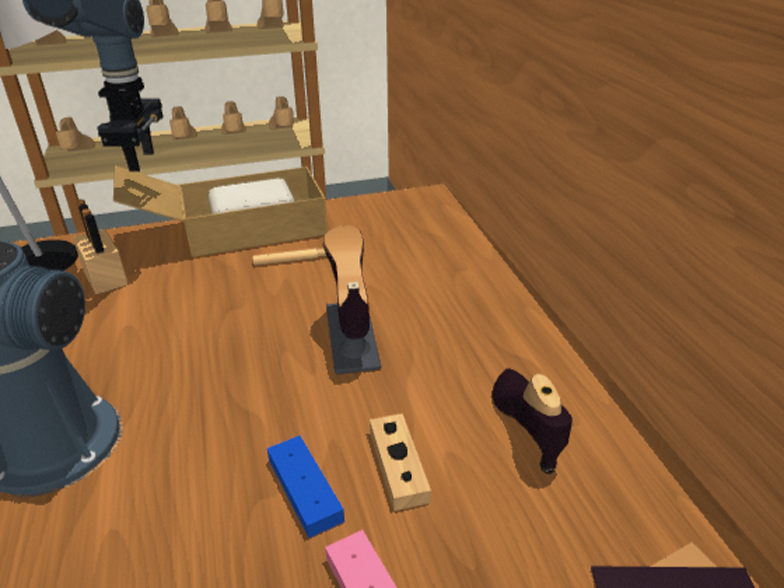

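The top view shows the wooden block at (497,326) with tips at 473, 497 and 522. The centre tip is the large one, the left is probably the middle and the right the small. The shoe runs from the heel at (377,321) to the toe at (260,305). The side view agrees. I'll zoom in on the block and heel.

Run:
```python
from h import *
t=pickle.load(open("top.pkl","rb"));s=pickle.load(open("side.pkl","rb"))
a=t["image"][195:265,175:395][...,::-1]; A=cv2.resize(a,(792,252),interpolation=cv2.INTER_CUBIC)   #3.6x
b=s["image"][290:370,255:315][...,::-1]; B=cv2.resize(b,(240,320),interpolation=cv2.INTER_CUBIC) #4x
d=s["image"][155:255,220:280][...,::-1]; D=cv2.resize(d,(192,320),interpolation=cv2.INTER_CUBIC) #3.2
o=np.zeros((580,792,3),np.uint8);o[:252]=A;o[256:576,:240]=B;o[256:576,260:452]=D
cv2.imwrite("pics/crop.png",o)
# blobs
def blobs(im,box,thr):
    x0,y0,x1,y1=box; g=im[y0:y1,x0:x1].max(2); m=(g<thr).astype(np.uint8)
    n,l,st,ce=cv2.connectedComponentsWithStats(m)
    return [(st[i,4],ce[i]+[x0,y0]) for i in range(1,n) if st[i,4]>8]
for nm,c,box in(("top",t,(328,223,382,243)),("side",s,(262,296,310,362))):
  for ar,ce in blobs(c["image"],box,70): print(nm,ar,ce.round(1),onplane(c,*ce,0.035 if nm=="top" else .033).round(4))
# white heel
for nm,c,box in(("top",t,(258,215,282,245)),("side",s,(240,195,266,215))):
  x0,y0,x1,y1=box; I=c["image"][y0:y1,x0:x1].astype(int); m=(I.min(2)>150).astype(np.uint8)
  v,u=np.nonzero(m); print(nm,len(u),u.mean()+x0,v.mean()+y0,onplane(c,u.mean()+x0,v.mean()+y0,.183).round(4))
```

```text
top 13 [337.4 231.4] [ 0.5271 -0.1573  0.035 ]
top 39 [354.8 231.9] [ 0.5257 -0.2067  0.035 ]
side 53 [278.5 305.2] [ 0.5261 -0.1577  0.033 ]
side 123 [283.9 321.8] [ 0.5235 -0.2073  0.033 ]
side 36 [290.1 339.8] [ 0.5217 -0.2575  0.033 ]
top 52 269.46153846153845 228.3653846153846 [0.5204 0.0336 0.183 ]
side 21 251.71428571428572 203.38095238095238 [0.518  0.0353 0.183 ]
```

View pics/crop.png

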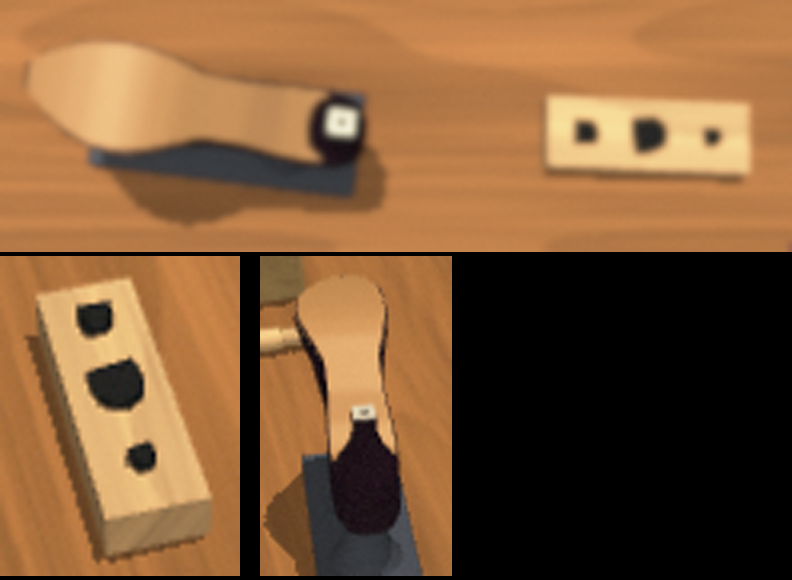

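The top crop shows the middle tip at left (585,131), straight edge to the left (+y), which is also the toe direction. The heel end is at (341,122) with the hole visible. Next, the shoe's yaw and waist from the jack and sole outlines.

```bash
python3 - <<'E'
from h import *
t=pickle.load(open("top.pkl","rb"));s=pickle.load(open("side.pkl","rb"))
P=lambda x,y,z:onplane(t,x/3.6+175-.36,y/3.6+195-.36,z)
S=lambda x,y,z:onplane(s,x/1.4,y/1.4,z)
yaw=lambda a,b:np.degrees(np.arctan2(b[0]-a[0],b[1]-a[1]))
a,b=P(350,195,.01),P(90,163,.01); print("jack top",a,b,yaw(a,b),np.hypot(*(a-b)[:2]))
for p,q in(((336,372),(329,306)),((380,366),(365,305))): a,b=S(*p,.005),S(*q,.005);print("jack side",a,b,yaw(a,b))
h=P(341,122,.183);toe=P(27,78,.19);print("heel,toe",h,toe,yaw(h,toe),np.hypot(*(h-toe)[:2]))
# sole profile along top-image columns
I=t["image"].astype(int)
for u in range(184,276,5):
    col=I[205:248,u]; sat=col.sum(1)
    g=np.abs(np.diff(sat)); print(u,[(i+205,int(np.diff(sat)[i])) for i in np.nonzero(g>45)[0]])
E
python3 - <<'E'
import sys;sys.path.insert(0,'.')
import os;os.chdir('.')
from h import *
t=pickle.load(open("top.pkl","rb"));s=pickle.load(open("side.pkl","rb"))
# hole triangulation: dark centre in white square
for c,b in((t,(262,222,278,236)),(s,(245,197,259,210))): print(c["image"][b[1]:b[3],b[0]:b[2],1])
E
```

```text
jack top [0.47913424 0.0284389  0.01      ] [0.50457235 0.23619676 0.01      ] 6.980614504813067 0.20930939701474166
jack side [0.47801102 0.02911278 0.005     ] [0.50845074 0.23747418 0.005     ] 8.31160041142618
jack side [0.55896688 0.02193639 0.005     ] [0.58104179 0.21894612 0.005     ] 6.393313707233942
heel,toe [0.520001   0.03383489 0.183     ] [0.54897397 0.24598931 0.19      ] 7.77651820200798 0.21412363838955664
184 []
189 []
194 [(np.int64(207), 47), (np.int64(230), -59), (np.int64(231), -60)]
199 [(np.int64(206), 64), (np.int64(233), -61), (np.int64(234), -72)]
204 [(np.int64(206), 72), (np.int64(234), -61), (np.int64(235), -125), (np.int64(236), -116), (np.int64(241), 67), (np.int64(242), 54)]
209 [(np.int64(206), 77), (np.int64(207), 55), (np.int64(235), -88), (np.int64(236), -115), (np.int64(237), -79)]
214 [(np.int64(207), 59), (np.int64(208), 46), (np.int64(235), -103), (np.int64(236), -111), (np.int64(237), -51)]
219 [(np.int64(234), -87), (np.int64(235), -106), (np.int64(236), -53)]
224 [(np.int64(233), -79), (np.int64(234), -98), (np.int64(235), -51)]
229 [(np.i
[... 1991 characters left out ...]
1 161 159 159 159 158 159 158 160 160 159 160 158]
 [158 158 158 157 158 157 156 157 159 160 157 158 159 159]
 [159 158 157 157 157 157 159 159 160 164 161 158 159 160]
 [158 156 157 160 169 171 173 179 180 190 175 159 157 156]
 [158 156 158 168 211 212 205 200 198 211 194 161 159 160]
 [158 155 156 146 208 213 170 145 137 206 209 163 159 158]
 [157 156 157  92 204 211 177 145 168 207 205 157 157 160]
 [158 156 159  93 189 194 194 193 179 175 163 136 159 163]
 [161 162 162 103  87  71  73  74  74  46  48  87 160 165]
 [166 167 170 133  40  18  19  23  16  16  20  89 167 170]
 [171 172 172 137  42  14  24  15  16  16  17  95 169 175]
 [173 173 172 127  42  21  18  17  21  19  18  85 175 177]]
```

Request:
{"name": "step_arm", "arguments": {
  "steps": [
    [0,0,-0.2,0,0,0,-1],
    [0,0,-0.2,0,0,0,-1]
  ]
}}

```text
time_s: 0.27
position: [0.1739, 0.6007, 0.3091]
tcp_rot: [[-0.961, 0.278, 0.0], [0.278, 0.961, 0.001], [-0.0, 0.001, -1.0]]
force: [0.9, 1.4, 0.4]
opening: 0.999
grasp_force: 0.0
```

```bash
cat >> h.py <<'E'
from scipy.spatial.transform import Rotation as R
def Rdown(a):  # tool down, tool y at world angle a deg
    y=np.array([np.cos(np.radians(a)),np.sin(np.radians(a)),0]);z=np.array([0,0,-1.]);return np.c_[np.cross(y,z),y,z]
def rel(p,Rt):
    s=read_state();R0=np.array(s["tcp_rot"]);d=R0.T@(np.array(p)-s["position"])
    w=R.from_matrix(R0.T@Rt).as_rotvec(degrees=True)
    print("t",s["time_s"],"pos",np.round(s["position"],4),"F",np.round(s["force"],1),"op",round(s["opening"],3),"shift",(d/.3).round(3),"turn",(w/45).round(3))
E
python3 -c "
from h import *
rel([.5265,-.1575,.31],Rdown(-2.5));rel([.38,.25,.31],Rdown(33));rel([.5265,-.1575,.2],Rdown(-2.5))"
```

```text
t 0.2667 pos [0.1739 0.6007 0.3091] F [0.9 1.4 0.4] op 0.999 shift [-1.832 -2.101 -0.004] turn [ 1.000e-03 -0.000e+00  1.697e+00]
t 0.2667 pos [0.1739 0.6007 0.3091] F [0.9 1.4 0.4] op 0.999 shift [-0.985 -0.932 -0.003] turn [ 0.001 -0.     0.908]
t 0.2667 pos [0.1739 0.6007 0.3091] F [0.9 1.4 0.4] op 0.999 shift [-1.832 -2.101  0.363] turn [ 1.000e-03 -0.000e+00  1.697e+00]
```

Request:
{"name": "step_arm", "arguments": {
  "steps": [
    [-0.98,-0.93,0,0,0,0.9,-1],
    [-0.98,-0.93,0,0,0,0.9,-1],
    [-0.98,-0.93,0,0,0,0.9,-1],
    [-0.98,-0.93,0,0,0,0.9,-1],
    [-0.98,-0.93,0,0,0,0.9,-1],
    [-0.98,-0.93,0,0,0,0.9,-1],
    [-0.98,-0.93,0,0,0,0.9,-1],
    [-0.98,-0.93,0,0,0,0.9,-1]
  ]
}}

```text
time_s: 0.93
position: [0.3425, 0.3108, 0.3074]
tcp_rot: [[-0.55, 0.835, -0.0], [0.835, 0.55, -0.0], [-0.0, -0.0, -1.0]]
force: [0.9, -0.2, 0.1]
opening: 1.0
grasp_force: 0.0
```

```bash
python3 -c "
from h import *
rel([.47,.05,.31],Rdown(12));rel([.5265,-.1575,.2],Rdown(-2.5))"
```

```text
t 0.9333 pos [0.3425 0.3108 0.3074] F [ 0.9 -0.2  0.1] op 1.0 shift [-0.96  -0.123 -0.009] turn [-0.     0.     0.475]
t 0.9333 pos [0.3425 0.3108 0.3074] F [ 0.9 -0.2  0.1] op 1.0 shift [-1.641 -0.346  0.358] turn [-0.     0.     0.797]
```

Request:
{"name": "step_arm", "arguments": {
  "steps": [
    [-0.96,-0.12,0,0,0,0.47,-1],
    [-0.96,-0.12,0,0,0,0.47,-1],
    [-0.96,-0.12,0,0,0,0.47,-1],
    [-0.96,-0.12,0,0,0,0.47,-1],
    [-0.96,-0.12,0,0,0,0.47,-1],
    [-0.96,-0.12,0,0,0,0.47,-1],
    [-0.96,-0.12,0,0,0,0.47,-1],
    [-0.96,-0.12,0,0,0,0.47,-1]
  ]
}}

```text
time_s: 1.6
position: [0.4745, 0.0461, 0.3076]
tcp_rot: [[-0.205, 0.979, 0.004], [0.979, 0.205, -0.004], [-0.004, 0.003, -1.0]]
force: [0.3, 0.3, 0.1]
opening: 0.999
grasp_force: 0.0
```

```bash
python3 -c "
from h import *
rel([.5265,-.1575,.31],Rdown(-2.5));rel([.5265,-.1575,.075],Rdown(-2.5))"
```

```text
t 1.6 pos [0.4745 0.0461 0.3076] F [0.3 0.3 0.1] op 0.999 shift [-0.7    0.031 -0.005] turn [0.005 0.005 0.318]
t 1.6 pos [0.4745 0.0461 0.3076] F [0.3 0.3 0.1] op 0.999 shift [-0.696  0.028  0.779] turn [0.005 0.005 0.318]
```

Request:
{"name": "step_arm", "arguments": {
  "steps": [
    [-0.7,0.03,0,0,0,0.32,0],
    [-0.7,0.03,0,0,0,0.32,0],
    [-0.7,0.03,0,0,0,0.32,0],
    [-0.7,0.03,0,0,0,0.32,0],
    [-0.7,0.03,0,0,0,0.32,0],
    [-0.7,0.03,0.3,0,0,0.32,0],
    [-0.7,0.03,0.6,0,0,0.32,0],
    [-0.7,0.03,0.75,0,0,0.32,0]
  ]
}}

```text
time_s: 2.27
position: [0.5238, -0.1514, 0.1815]
tcp_rot: [[0.04, 0.999, 0.002], [0.999, -0.04, -0.001], [-0.001, 0.002, -1.0]]
force: [-0.4, 0.4, -0.8]
opening: 0.527
grasp_force: 0.0
```

```bash
python3 -c "
from h import *
rel([.5265,-.1575,.075],Rdown(-2.5));rel([.5265,-.1575,.0555],Rdown(-2.5))
c=capture('side');save(c,'a.png',(230,250,340,370),5)"
```

```text
t 2.2667 pos [ 0.5238 -0.1514  0.1815] F [-0.4  0.4 -0.8] op 0.527 shift [-0.02   0.009  0.355] turn [0.003 0.001 0.004]
t 2.2667 pos [ 0.5238 -0.1514  0.1815] F [-0.4  0.4 -0.8] op 0.527 shift [-0.02   0.009  0.42 ] turn [0.003 0.001 0.004]
```

View pics/a.png

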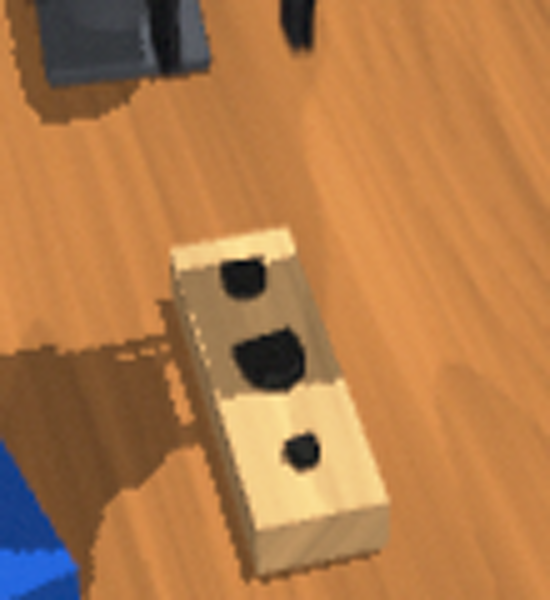

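The open fingers hang above the block, at (165,70) and (297,45). The middle tip is at (243,278) below them. Descending now.

Request:
{"name": "step_arm", "arguments": {
  "steps": [
    [-0.02,0.01,0.15,0,0,0,0],
    [-0.02,0.01,0.28,0,0,0,0],
    [-0.02,0.01,0.37,0,0,0,0],
    [-0.02,0.01,0.4,0,0,0,0],
    [-0.02,0.01,0.4,0,0,0,0],
    [-0.02,0.01,0.4,0,0,0,0]
  ]
}}

```text
time_s: 2.82
position: [0.5271, -0.1566, 0.0636]
tcp_rot: [[0.038, 0.999, 0.001], [0.999, -0.038, -0.0], [-0.0, 0.001, -1.0]]
force: [-0.1, 0.1, 0.5]
opening: 0.499
grasp_force: 0.0
```

```bash
python3 -c "
from h import *
rel([.5265,-.1575,.0555],Rdown(-2.5))
c=capture('side');save(c,'b.png',(240,250,320,350),6)"
```

```text
t 2.8167 pos [ 0.5271 -0.1566  0.0636] F [-0.1  0.1  0.5] op 0.499 shift [-0.003 -0.002  0.027] turn [0.001 0.001 0.007]
```

View pics/b.png

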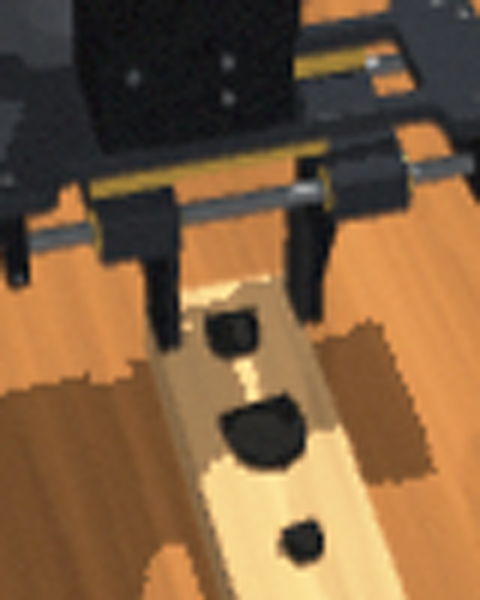

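The fingertips at (168,348) and (310,322) straddle the middle tip at (232,333). Lowering and closing.

Request:
{"name": "step_arm", "arguments": {
  "steps": [
    [-0.003,-0.005,0.027,0,0,0.007,0],
    [-0.003,-0.005,0.027,0,0,0.007,0],
    [-0.003,-0.005,0.027,0,0,0.007,1],
    [-0.003,-0.005,0.027,0,0,0.007,1],
    [-0.003,-0.005,0.027,0,0,0.007,1],
    [-0.003,-0.005,0.027,0,0,0.007,1],
    [-0.003,-0.005,0.027,0,0,0.007,1],
    [-0.003,-0.005,0.027,0,0,0.007,1]
  ]
}}

```text
time_s: 3.53
position: [0.5255, -0.1578, 0.0548]
tcp_rot: [[0.044, 0.999, 0.002], [0.999, -0.044, -0.001], [-0.001, 0.002, -1.0]]
force: [1.0, 0.6, 1.1]
opening: 0.204
grasp_force: 30.0
```

Request:
{"name": "step_arm", "arguments": {
  "steps": [
    [0,0,0,0,0,0,1],
    [0,0,0,0,0,0,1],
    [0,0,0,0,0,0,1],
    [0,0,0,0,0,0,1]
  ]
}}

```text
time_s: 3.87
position: [0.5255, -0.1578, 0.0547]
tcp_rot: [[0.044, 0.999, 0.001], [0.999, -0.044, -0.001], [-0.001, 0.002, -1.0]]
force: [1.8, 0.2, 2.7]
opening: 0.205
grasp_force: 30.0
```

Request:
{"name": "step_arm", "arguments": {
  "steps": [
    [0,0,-0.06,0,0,0,1],
    [0,0,-0.2,0,0,0,1],
    [0,0,-0.35,0,0,0,1],
    [0,0,-0.5,0,0,0,1],
    [0,0,-0.65,0,0,0,1],
    [0,0,-0.68,0,0,0,1],
    [0,0,-0.68,0,0,0,1]
  ]
}}

```text
time_s: 4.45
position: [0.5267, -0.1585, 0.2636]
tcp_rot: [[0.044, 0.999, 0.008], [0.999, -0.044, -0.005], [-0.004, 0.008, -1.0]]
force: [0.7, 0.0, -0.8]
opening: 0.206
grasp_force: 30.0
```

```bash
python3 -c "
from h import *
rel([.5195,.0345,.245],Rdown(-7.5))
c=capture('side');pickle.dump(c,open('lift.pkl','wb'))"
```

```text
t 4.45 pos [ 0.5267 -0.1585  0.2636] F [ 0.7  0.  -0.8] op 0.206 shift [ 0.642 -0.052  0.059] turn [0.011 0.005 0.111]
```

Request:
{"name": "step_arm", "arguments": {
  "steps": [
    [0.12,-0.01,0,0,0,0.11,1],
    [0.24,-0.02,0,0,0,0.11,1],
    [0.36,-0.03,0,0,0,0.11,1],
    [0.48,-0.04,0,0,0,0.11,1],
    [0.6,-0.05,0,0,0,0.11,1],
    [0.64,-0.05,0.03,0,0,0.11,1],
    [0.64,-0.05,0.05,0,0,0.11,1],
    [0.64,-0.05,0.05,0,0,0.11,1]
  ]
}}

```text
time_s: 5.17
position: [0.5162, 0.0352, 0.2404]
tcp_rot: [[0.128, 0.992, -0.007], [0.992, -0.128, -0.0], [-0.001, -0.007, -1.0]]
force: [-0.6, -0.0, -0.2]
opening: 0.212
grasp_force: 30.0
```

```bash
python3 -c "
from h import *
rel([.5195,.0345,.245],Rdown(-7.5))
c=capture('side');pickle.dump(c,open('hov.pkl','wb'));save(c,'c.png',(222,145,282,225),7)
t=capture('top')
for n,q in(('hole',[.5195,.0345,.183]),('pin',list(np.array(read_state()['position'])-[0,0,.0407])),('plate',list(np.array(read_state()['position'])-[0,0,.0232]))):
  u=proj(c,q);print(n,u,(np.array(u)-[222,145])*7+3)
cv2.imwrite('pics/ctop.png',cv2.resize(t['image'][195:260,175:310][...,::-1],None,fx=5,fy=5))"
```

```text
t 5.1667 pos [0.5162 0.0352 0.2404] F [-0.6 -0.  -0.2] op 0.212 shift [-0.001  0.011 -0.015] turn [-0.009  0.001  0.003]
hole (np.float64(252.4003062398691), np.float64(203.46815024659927)) [215.80214368 412.27705173]
pin (np.float64(251.38321230974773), np.float64(197.17945241580333)) [208.68248617 368.25616691]
plate (np.float64(251.05234439736955), np.float64(190.79862243102468)) [206.36641078 323.59035702]
```

View pics/c.png

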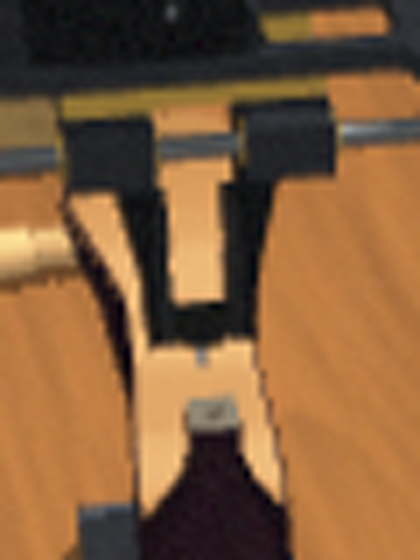

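The pin shows at (202,355) under the plate, and the heel end is centred at about (212,412). So the pin still needs roughly +1 px to the right. I'll measure at sub-pixel level.

Run:
```python
from h import *
c=pickle.load(open('hov.pkl','rb'));I=c["image"].astype(int)
print("pin rows B-channel cols 243..261");print(I[186:199,243:261,2])
print("heel G cols 245..259");print(I[199:209,245:259,1])
```

```text
pin rows B-channel cols 243..261
[[ 22  24  34  77 119 120 121 121 123 122 101  37  32  28  23  32  66  68]
 [ 19  27  30  64 109 114 111 112 113 110  94  39  33  26  18  31  68  69]
 [ 20  26  34  33  63  65  49  45  36  20  27  25  30  33  24  31  68  68]
 [ 22  26  32  30  27  23  25  26  26  22  14  23  28  33  20  34  69  69]
 [ 25  21  36  31  22  21  23  20  19  24  23  25  29  31  24  40  72  68]
 [ 29  22  31  32  19  22  26  22  26  22  27  24  30  27  21  36  68  74]
 [ 36  22  32  29  25  23  24  21  24  26  22  36  34  36  21  33  69  71]
 [ 41  20  37  38  39  28  26  25  24  29  39  77  67  70  62  39  67  72]
 [ 60  60  74  73  82  67  55  60  54  69  83 119 123 121 122  69  71  69]
 [103 119 121 120 121 120 111 121 112 122 119 121 120 121 119  77  70  70]
 [115 118 116 117 118 117 117 122 109 116 119 118 120 119 118  80  71  70]
 [112 113 112 111 114 112 112 116 104 111 113 112 111 113 112  88  70  72]
 [107 109 108 108 107 108 107 107 108 108 107 106 108 108 108 109  56  70]]
heel G cols 245..259
[[167 168 170 168 168 168 168 168 166 166 168 167 168 169]
 [168 167 168 168 168 168 170 166 166 166 165 168 168 170]
 [169 168 168 166 164 162 163 156 153 149 158 168 168 169]
 [167 167 166 159 137 136 134 133 129 136 147 166 168 169]
 [167 167 167 138 135 137 127 114 107 132 135 164 168 169]
 [167 166 167  99 132 135 117  96 114 136 138 159 167 169]
 [167 168 169 101 125 129 128 127 133 130 132 119 169 173]
 [171 172 173 110  77  78  78  78  77  51  48  95 170 177]
 [177 179 180 140  41  19  18  17  17  18  22  95 176 181]
 [182 181 182 146  46  13  22  16  19  16  20  98 181 184]]
```

Run:
```python
from h import *
t=pickle.load(open("top.pkl","rb"));s=pickle.load(open("side.pkl","rb"))
def wc(c,box,dark=True):
    x0,y0,x1,y1=box; g=c["image"][y0:y1,x0:x1].astype(float)[...,1]
    bg=np.median(np.r_[g[0],g[-1],g[:,0],g[:,-1]]); w=(bg-g) if dark else g-bg; w[w<0.12*w.max()]=0
    v,u=np.mgrid[y0:y1,x0:x1]; return (w*u).sum()/w.sum(),(w*v).sum()/w.sum()
print(t["image"][225:239,331:344,1])
a=wc(t,(331,226,345,238)); print("top tip",a,onplane(t,*a,.034))
m=wc(t,(363,226,381,239)); print("small",m,onplane(t,*m,.034))
I=t["image"][220:236,260:278,1].astype(float);v,u=np.mgrid[220:236,260:278];w=np.clip(I-110,0,110);w[:,14:]=0
h=((w*u).sum()/w.sum(),(w*v).sum()/w.sum());print("top heel",h,onplane(t,*h,.183))
a=wc(s,(268,297,288,313));print("side tip",a,onplane(s,*a,.0325))
c=pickle.load(open('hov.pkl','rb'))
p=np.array([.5162-.0003,.0352,.1997]);print(proj(c,p),proj(c,p-[0,0,.0167]),"per mm",[np.round(np.array(proj(c,p+d))-proj(c,p),3) for d in np.eye(3)*.001])
```

```text
[[218 218 219 218 218 218 217 218 218 218 218 218 217]
 [218 218 218 216 214 214 217 217 218 219 219 220 220]
 [218 218 216 205 193 191 193 198 203 212 218 219 220]
 [220 220 211 184 152 140 141 147 164 191 211 219 220]
 [224 223 209 168 117  85  79  88 114 159 198 218 221]
 [224 222 208 161 101  58  46  49  75 126 182 215 222]
 [222 220 204 157  98  52  39  40  57 108 168 206 221]
 [218 217 200 155  95  53  40  40  54 103 163 203 219]
 [213 212 197 153 100  66  57  57  74 118 172 204 216]
 [209 209 196 166 133 117 113 114 124 150 184 206 212]
 [207 207 202 189 178 173 173 173 176 185 200 208 210]
 [205 206 204 202 200 199 199 200 201 204 206 209 209]
 [203 204 205 204 203 204 205 205 206 206 206 207 208]
 [203 205 205 205 205 205 205 206 206 206 207 206 206]]
top tip (np.float64(337.2787802840434), np.float64(231.34110275689224)) [ 0.52728373 -0.1571456   0.034     ]
small (np.float64(372.39256198347107), np.float64(232.40099862258953)) [ 0.52432986 -0.25698294  0.034     ]
top heel (np.float64(268.6845102505695), np.float64(227.94744549300358)) [0.52142735 0.03549715 0.183     ]
side tip (np.float64(277.822609181488), np.float64(304.79960890213243)) [ 0.52510612 -0.15562803  0.0325    ]
(np.float64(250.5281239098526), np.float64(197.58944847548787)) (np.float64(250.8451765925938), np.float64(203.55964500540088)) per mm [array([ 0.417, -0.068]), array([-0.099, -0.22 ]), array([-0.019, -0.361])]
```

```bash
python3 -c "
from h import *
rel([.519,.0336,.228],Rdown(-7.5))"
```

```text
t 5.2667 pos [0.5177 0.0338 0.242 ] F [ 0.3 -0.6  0. ] op 0.211 shift [-0.     0.005  0.047] turn [-0.004  0.001 -0.   ]
```

Request:
{"name": "step_arm", "arguments": {
  "steps": [
    [0,0.003,0.02,-0.004,0,0,1],
    [0,0.003,0.045,-0.004,0,0,1],
    [0,0.003,0.045,-0.004,0,0,1],
    [0,0.003,0.045,-0.004,0,0,1],
    [0,0.003,0.045,-0.004,0,0,1]
  ]
}}

```text
time_s: 5.68
position: [0.5192, 0.0344, 0.2299]
tcp_rot: [[0.131, 0.991, 0.003], [0.991, -0.131, -0.0], [-0.0, 0.003, -1.0]]
force: [0.5, -0.5, 0.4]
opening: 0.211
grasp_force: 30.0
```

Run:
```python
from h import *
rel([.519,.0336,.2097],Rdown(-7.5))
c=capture('side');I=c["image"].astype(int)
print("B cols 243..260 rows 190..208");print(I[192:209,244:261,1])
s=read_state();p=np.array(s["position"])+np.array(s["tcp_rot"])[:,2]*.0407;print(p,proj(c,p),np.round(s["force"],1))
```

```text
t 5.6833 pos [0.5192 0.0344 0.2299] F [ 0.5 -0.5  0.4] op 0.211 shift [-0.003 -0.     0.067] turn [ 0.004  0.    -0.   ]
B cols 243..260 rows 190..208
[[ 59  19  31  29  58  59  61  30  21  23  27  23  23  32  21  16  99]
 [ 62  12  29  29  30  20  24  26  23  24  25  23  24  30  23  20  99]
 [ 86  24  26  33  30  22  27  27  24  22  25  26  28  31  29  23 102]
 [112  34  27  30  26  23  20  25  26  24  24  25  23  29  29  23  93]
 [117  32  24  33  27  23  28  30  23  27  25  35  53  40  37  20  80]
 [148  45  25  40  54  50  38  27  26  36  49  94 119 102  99  47 107]
 [171  79  83  98 119 117  95  66  63  85 114 166 171 171 170  95 130]
 [169 143 167 169 170 170 169 132 125 144 168 167 169 171 170 113 130]
 [168 169 167 168 169 169 167 138 130 147 164 166 167 168 169 105 131]
 [168 167 168 167 167 163 164 163 146 154 151 157 167 167 170 120 123]
 [167 168 168 169 156 138 136 136 134 129 134 150 166 167 170 157  87]
 [167 166 167 167 139 135 138 128 115 106 134 133 165 168 170 168  95]
 [168 168 167 166  99 134 135 115  98 113 136 138 159 169 170 170 103]
 [167 168 168 169 100 123 129 129 129 133 131 132 121 167 174 173 124]
 [172 171 172 172 113  77  78  80  78  79  54  49  94 172 178 176 167]
 [178 178 178 178 142  44  22  18  23  20  20  19  96 178 181 184 183]
 [182 182 181 183 146  47  16  19  20  22  20  23  98 179 186 188 190]]
[0.51940524 0.03449047 0.18938133] (np.float64(252.24663023632914), np.float64(201.2077343048199)) [0.8 0.5 0.5]
```

Request:
{"name": "step_arm", "arguments": {
  "steps": [
    [-0.002,0.001,0.01,0.004,0,0,1],
    [-0.002,0.001,0.02,0.004,0,0,1],
    [-0.002,0.001,0.03,0.004,0,0,1],
    [-0.002,0.001,0.03,0.004,0,0,1],
    [-0.002,0.001,0.03,0.004,0,0,1]
  ]
}}

```text
time_s: 6.15
position: [0.5192, 0.0343, 0.2207]
tcp_rot: [[0.13, 0.992, -0.001], [0.992, -0.13, 0.0], [-0.0, -0.001, -1.0]]
force: [-0.1, -0.1, 0.4]
opening: 0.208
grasp_force: 30.0
```

```bash
python3 -c "
from h import *
rel([.5196,.0340,.2097],Rdown(-7.5))"
```

```text
t 6.15 pos [0.5192 0.0343 0.2207] F [-0.1 -0.1  0.4] op 0.208 shift [-0.001  0.002  0.037] turn [-0.001  0.     0.001]
```

Request:
{"name": "step_arm", "arguments": {
  "steps": [
    [0,0,0.006,0,0,0,1],
    [0,0,0.012,0,0,0,1],
    [0,0,0.012,0,0,0,1],
    [0,0,0.012,0,0,0,1]
  ]
}}

```text
time_s: 6.48
position: [0.5193, 0.0342, 0.2173]
tcp_rot: [[0.13, 0.992, -0.0], [0.992, -0.13, 0.0], [-0.0, -0.0, -1.0]]
force: [0.3, 0.3, -0.4]
opening: 0.21
grasp_force: 30.0
```

Request:
{"name": "step_arm", "arguments": {
  "steps": [
    [0,0,0.01,0,0,0,1],
    [0,0,0.018,0,0,0,1],
    [0,0,0.023,0,0,0,1],
    [0,0,0.023,0,0,0,1],
    [0,0,0.023,0,0,0,1]
  ]
}}

```text
time_s: 6.9
position: [0.5193, 0.0343, 0.2103]
tcp_rot: [[0.13, 0.992, -0.0], [0.992, -0.13, 0.0], [0.0, -0.0, -1.0]]
force: [0.2, 0.2, 0.0]
opening: 0.209
grasp_force: 30.0
```

Request:
{"name": "step_arm", "arguments": {
  "steps": [
    [0,0,0.003,0,0,0,1],
    [0,0,0.005,0,0,0,1],
    [0,0,0.005,0,0,0,1]
  ]
}}

```text
time_s: 7.15
position: [0.5197, 0.0339, 0.2097]
tcp_rot: [[0.13, 0.992, 0.001], [0.992, -0.13, -0.001], [-0.001, 0.001, -1.0]]
force: [-1.6, -1.7, 3.4]
opening: 0.208
grasp_force: 30.0
```

```bash
python3 -c "
from h import *
rel([.5196,.0340,.2097],Rdown(-7.5))
c=capture('side');print(c['image'][194:212,244:261,1])"
```

```text
t 7.15 pos [0.5197 0.0339 0.2097] F [-1.6 -1.7  3.4] op 0.208 shift [ 0. -0. -0.] turn [0.001 0.001 0.001]
[[ 41  22  26  32 105 182 185 188 190 190 189 189  63  30  32  19  25]
 [ 64  22  24  34  99 182 187 188 187 187 187 188  60  27  30  20  25]
 [ 86  28  24  30  60 176 185 184 184 184 184 182  61  35  31  17  46]
 [106  33  17  32  33 171 178 178 179 179 179 178  57  29  23  14  45]
 [104  34  17  32  31 161 163 159 160 158 156 155  53  32  23  24  44]
 [109  34  21  30  31 116  91  90  89  60  57  28  27  32  30  18  46]
 [134  41  17  33  29  26  26  25  26  27  26  19  19  30  30  19  46]
 [142  45  23  29  33  25  26  24  25  25  24  24  19  32  34  19  48]
 [170  59  21  30  34  27  25  27  23  26  19  25  23  35  30  17  42]
 [168  79  25  30  35  25  28  28  26  19  29  24  28  33  31  22  20]
 [168 103  27  28  32  41  33  27  24  27  24  43  89  71  86  67  59]
 [167 120  55  82  68  75  71  53  48  37  45  82 142 145 171 145 137]
 [173 173 123 171 145  82 101  82  81  52  77  78  61 173 176 177 177]
 [177 179 179 178 180  57  16  22  23  16  20  22  59 176 179 182 181]
 [184 184 183 183 185  58  17  21  21  19  23  19  60 183 188 187 188]
 [186 188 186 187 180  55  20  21  20  19  21  22  55 185 192 189 191]
 [186 188 188 188 139  42  17  18  22  24  20  20  15 170 189 190 192]
 [188 187 187 181  73  22  23  25  18  20  20  20  17  89 183 191 190]]
```

Request:
{"name": "step_arm", "arguments": {
  "steps": [
    [0,0,0.002,0,0,0,1],
    [0,0,0.002,0,0,0,1],
    [0,0,0.002,0,0,0,1]
  ]
}}

```text
time_s: 7.45
position: [0.5199, 0.0338, 0.2095]
tcp_rot: [[0.13, 0.992, 0.002], [0.992, -0.13, -0.001], [-0.001, 0.002, -1.0]]
force: [-1.1, -1.4, 8.1]
opening: 0.205
grasp_force: 30.0
```

Request:
{"name": "step_arm", "arguments": {
  "steps": [
    [0,0,-0.002,0,0,0,0],
    [0,0,-0.002,0,0,0,0],
    [0,0,-0.002,0,0,0,0],
    [0,0,-0.002,0,0,0,0],
    [0,0,-0.06,0,0,0,0],
    [0,0,-0.18,0,0,0,-1],
    [0,0,-0.25,0,0,0,-1],
    [0,0,-0.25,0,0,0,-1]
  ]
}}

```text
time_s: 8.12
position: [0.5222, 0.034, 0.2876]
tcp_rot: [[0.13, 0.992, 0.01], [0.992, -0.13, -0.001], [0.0, 0.01, -1.0]]
force: [0.6, 0.2, 0.0]
opening: 0.645
grasp_force: 0.0
```

```bash
python3 -c "
from h import *
rel([.5196,.0340,.2097],Rdown(-7.5))
c=capture('side');pickle.dump(c,open('seat.pkl','wb'))
im=np.zeros((600,800,3),np.uint8)
im[:560,:420]=cv2.resize(c['image'][165:245,225:285][...,::-1],None,fx=7,fy=7,interpolation=cv2.INTER_CUBIC)
t=pickle.load(open('top.pkl','rb'))
im[:280,425:800]=cv2.resize(t['image'][200:256,200:275][...,::-1],None,fx=5,fy=5,interpolation=cv2.INTER_CUBIC)
# candidate waist marks
x=np.array([np.sin(np.radians(7.5)),np.cos(np.radians(7.5)),0])
for d in(60,70,80,90,100):
  for z,col in((.166,(0,0,255)),):
    for sgn in(-.023,.023):
      q=np.array([.5196,.0338,z])+x*d/1000+sgn*np.array([x[1],-x[0],0])
      u=(np.array(proj(c,q))-[225,165])*7+3; cv2.circle(im,tuple(u.astype(int).tolist()),2,col,-1)
      q=q+[.0018,0,0]; u=(np.array(proj(t,q))-[200,200])*5+[427,2]; cv2.circle(im,tuple(u.astype(int).tolist()),2,col,-1)
cv2.imwrite('pics/seat.png',im)"
```

```text
t 8.1167 pos [0.5222 0.034  0.2876] F [0.6 0.2 0. ] op 0.645 shift [-0.001 -0.011  0.26 ] turn [ 0.012 -0.     0.001]
```

View pics/seat.png

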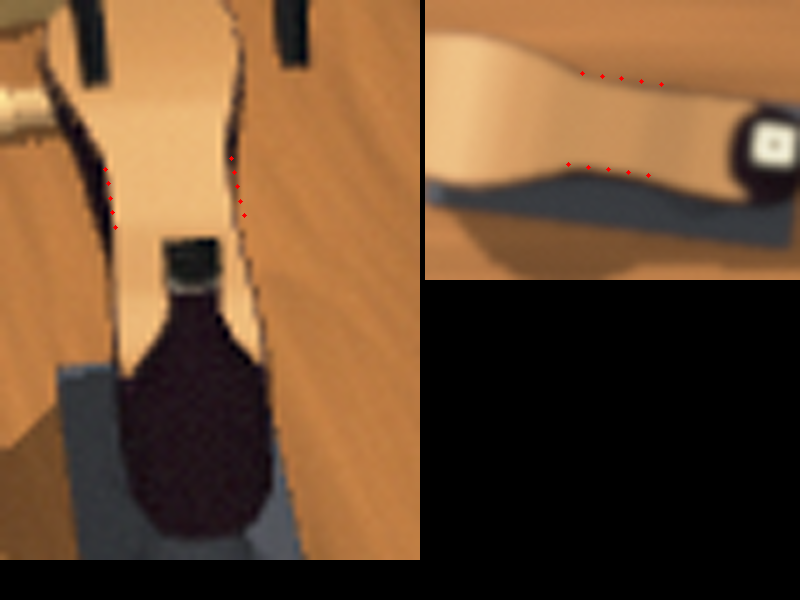

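The tip is seated flush at (192,262) with its straight edge towards the toe. The sole's parallel stretch is about 70–95 mm ahead of the hole. I'll move over the waist at about 79 mm.

```bash
python3 -c "
from h import *
rel([.5299,.1122,.285],Rdown(-7.5));rel([.5299,.1122,.158],Rdown(-7.5))"
```

```text
t 8.1667 pos [0.5208 0.0341 0.2854] F [ 0.2 -0.5 -0.8] op 0.688 shift [ 0.262 -0.004  0.001] turn [ 0.007 -0.     0.001]
t 8.1667 pos [0.5208 0.0341 0.2854] F [ 0.2 -0.5 -0.8] op 0.688 shift [ 0.262 -0.006  0.425] turn [ 0.007 -0.     0.001]
```

Request:
{"name": "step_arm", "arguments": {
  "steps": [
    [0.13,0,0,0,0,0,-1],
    [0.26,-0.002,0,0,0,0,-1],
    [0.26,-0.002,0,0,0,0,-1],
    [0.26,-0.002,0,0,0,0,-1],
    [0.26,-0.002,0.08,0,0,0,-1],
    [0.26,-0.002,0.16,0,0,0,-1],
    [0.26,-0.002,0.16,0,0,0,-1],
    [0.26,-0.002,0.16,0,0,0,-1]
  ]
}}

```text
time_s: 8.83
position: [0.5274, 0.1107, 0.2336]
tcp_rot: [[0.131, 0.991, -0.005], [0.991, -0.131, -0.0], [-0.001, -0.005, -1.0]]
force: [0.4, -0.7, 0.1]
opening: 1.004
grasp_force: 0.0
```

```bash
python3 -c "
from h import *
rel([.5299,.1122,.158],Rdown(-7.5))
c=capture('side');save(c,'e.png',(215,115,305,225),5.4)"
```

```text
t 8.8333 pos [0.5274 0.1107 0.2336] F [ 0.4 -0.7  0.1] op 1.004 shift [0.006 0.009 0.252] turn [-0.007  0.001 -0.   ]
```

View pics/e.png

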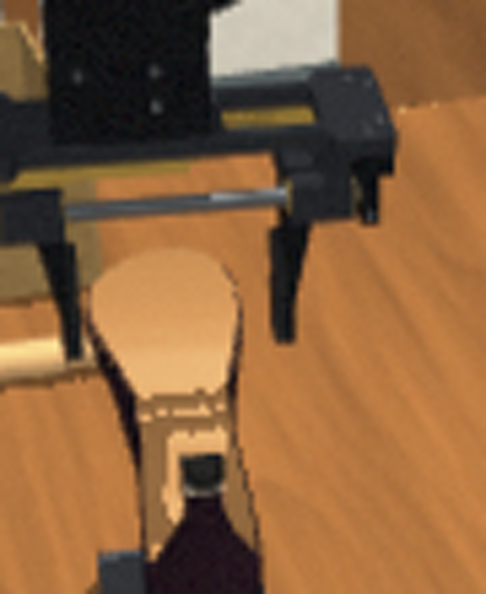

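The fingertips at (75,355) and (285,340) straddle the sole centre line near x=187, and the tip at (203,470) is undisturbed. Descending to the waist.

Request:
{"name": "step_arm", "arguments": {
  "steps": [
    [0,0.003,0.08,0,0,0,-1],
    [0,0.003,0.16,0,0,0,-1],
    [0,0.003,0.22,0,0,0,-1],
    [0,0.003,0.24,0,0,0,-1],
    [0,0.003,0.24,0,0,0,-1],
    [0,0.003,0.24,0,0,0,-1]
  ]
}}

```text
time_s: 9.38
position: [0.5308, 0.1113, 0.1644]
tcp_rot: [[0.13, 0.991, 0.002], [0.991, -0.13, -0.0], [0.0, 0.002, -1.0]]
force: [0.3, 0.0, 0.2]
opening: 1.002
grasp_force: 0.0
```

```bash
python3 -c "
from h import *
rel([.5299,.1122,.158],Rdown(-7.5))"
```

```text
t 9.3833 pos [0.5308 0.1113 0.1644] F [0.3 0.  0.2] op 1.002 shift [ 0.003 -0.003  0.021] turn [ 0.002 -0.     0.   ]
```

Request:
{"name": "step_arm", "arguments": {
  "steps": [
    [0.003,-0.003,0.02,0,0,0,-1],
    [0.003,-0.003,0.02,0,0,0,-1],
    [0.003,-0.003,0.02,0,0,0,1],
    [0.003,-0.003,0.02,0,0,0,1],
    [0.003,-0.003,0.02,0,0,0,1],
    [0.003,-0.003,0.02,0,0,0,1],
    [0.003,-0.003,0.02,0,0,0,1],
    [0.003,-0.003,0.02,0,0,0,1]
  ]
}}

```text
time_s: 10.05
position: [0.529, 0.1126, 0.1574]
tcp_rot: [[0.13, 0.992, 0.0], [0.992, -0.13, -0.0], [-0.0, 0.0, -1.0]]
force: [0.1, -0.2, -0.6]
opening: 0.63
grasp_force: 0.0
```

```bash
python3 -c "
from h import *
rel([.5299,.1122,.158],Rdown(-7.5));s=read_state();print(s['opening'],s['opening']*87,s['grasp_force'],s['moment'])"
```

```text
t 10.05 pos [0.529  0.1126 0.1574] F [ 0.1 -0.2 -0.6] op 0.63 shift [-0.001  0.003 -0.002] turn [0.    0.    0.001]
0.6304812837054334 54.85187168237271 0.0 [-0.14387881  0.06118916  0.0018472 ]
```

Request:
{"name": "step_arm", "arguments": {
  "steps": [
    [0,0,0,0,0,0,1],
    [0,0,0,0,0,0,1],
    [0,0,0,0,0,0,1],
    [0,0,0,0,0,0,1],
    [0,0,0,0,0,0,1]
  ]
}}

```text
time_s: 10.47
position: [0.5288, 0.1125, 0.1574]
tcp_rot: [[0.13, 0.992, -0.0], [0.992, -0.13, -0.0], [-0.0, -0.0, -1.0]]
force: [-0.5, 0.4, 2.2]
opening: 0.529
grasp_force: 30.0
```

```bash
python3 -c "
from h import *
rel([.5299,.1122,.158],Rdown(-7.5));s=read_state();print(s['opening'],s['opening']*87,s['grasp_force'],s['moment'])"
```

```text
t 10.4667 pos [0.5288 0.1125 0.1574] F [-0.5  0.4  2.2] op 0.529 shift [-0.001  0.004 -0.002] turn [-0.001  0.     0.001]
0.5292277314372286 46.042812635038885 29.96623234357685 [-0.08660825  0.1073352   0.08747571]
```

Opening is 46.0 mm, so the grip is on the flat sides. Lifting slowly.

Request:
{"name": "step_arm", "arguments": {
  "steps": [
    [0,0,-0.01,0,0,0,1],
    [0,0,-0.025,0,0,0,1],
    [0,0,-0.04,0,0,0,1],
    [0,0,-0.06,0,0,0,1],
    [0,0,-0.08,0,0,0,1],
    [0,0,-0.1,0,0,0,1],
    [0,0,-0.12,0,0,0,1],
    [0,0,-0.12,0,0,0,1]
  ]
}}

```text
time_s: 11.13
position: [0.5299, 0.1126, 0.195]
tcp_rot: [[0.13, 0.992, 0.003], [0.992, -0.13, 0.0], [0.0, 0.003, -1.0]]
force: [0.1, 0.3, -4.3]
opening: 0.527
grasp_force: 30.0
```

```bash
python3 -c "
from h import *
rel([.5299,.1122,.258],Rdown(-7.5));s=read_state();print(s['opening']*87,s['grasp_force'],s['moment'])"
```

```text
t 11.1333 pos [0.5299 0.1126 0.195 ] F [ 0.1  0.3 -4.3] op 0.527 shift [-0.001  0.001 -0.21 ] turn [ 0.004 -0.001  0.001]
45.89172927713759 29.96431174920872 [-0.10672043 -0.00550535 -0.01646405]
```

Request:
{"name": "step_arm", "arguments": {
  "steps": [
    [0,0,-0.03,0,0,0,1],
    [0,0,-0.06,0,0,0,1],
    [0,0,-0.1,0,0,0,1],
    [0,0,-0.14,0,0,0,1],
    [0,0,-0.18,0,0,0,1],
    [0,0,-0.21,0,0,0,1],
    [0,0,-0.21,0,0,0,1]
  ]
}}

```text
time_s: 11.72
position: [0.5304, 0.1126, 0.2589]
tcp_rot: [[0.13, 0.992, 0.005], [0.992, -0.13, 0.0], [0.001, 0.005, -1.0]]
force: [0.9, -0.9, -4.6]
opening: 0.525
grasp_force: 30.0
```

```bash
python3 -c "
from h import *
s=read_state();print(s['position'],s['joint_positions'],s['opening']*87)
c=capture('side');save(c,'f.png',(180,90,340,220),4.6)"
```

```text
[0.53036641 0.11260255 0.25888947] [1.72599825e-01 2.29372452e+01 9.34619929e+01 9.95030845e-04
 6.33096117e+01 7.62855312e+00] 45.66184260944549
```

View pics/f.png

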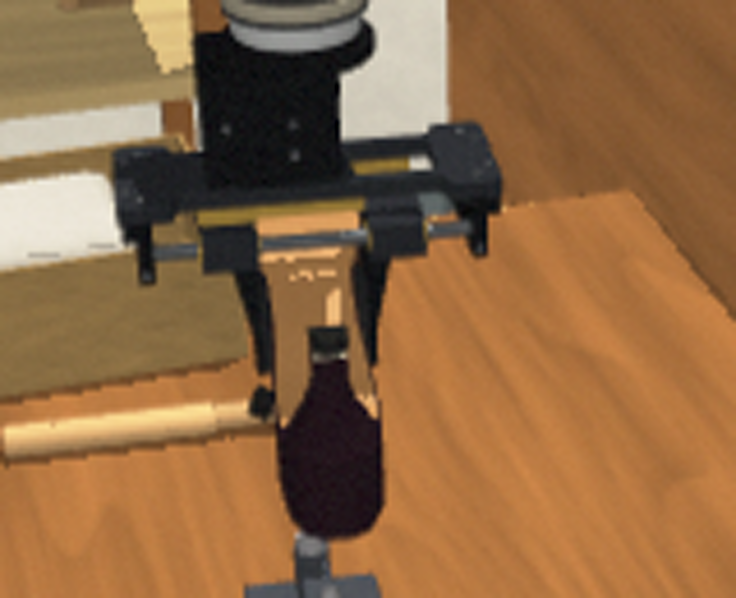

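The shoe is clear of the jack pin at (312,550) and the tip is still seated at (328,342). Tilting about the shoe's long axis in two stages, hand swinging outward.

Request:
{"name": "step_arm", "arguments": {
  "steps": [
    [0,0,0,0.04,0,0,1],
    [0,0,0,0.11,0,0,1],
    [0,0,0,0.2,0,0,1],
    [0,0,0,0.3,0,0,1],
    [0,0,0,0.4,0,0,1],
    [0,0,0,0.5,0,0,1],
    [0,0,0,0.58,0,0,1],
    [0,0,0,0.62,0,0,1]
  ]
}}

```text
time_s: 12.43
position: [0.5301, 0.1121, 0.2546]
tcp_rot: [[0.13, 0.875, -0.466], [0.991, -0.115, 0.061], [-0.0, -0.47, -0.883]]
force: [0.9, -0.5, -3.8]
opening: 0.528
grasp_force: 30.0
```

```bash
python3 -c "
from h import *
s=read_state();print(s['position'],np.round(s['tcp_rot'],3),np.round(s['joint_positions'],1),s['opening']*87,s['force'])"
```

```text
[0.53011898 0.11213152 0.25455323] [[ 0.13   0.875 -0.466]
 [ 0.991 -0.115  0.061]
 [-0.    -0.47  -0.883]] [-1.4 35.1 77.   2.9 95.8  5.7] 45.95674820503594 [ 0.94747915 -0.46662305 -3.82844867]
```

Request:
{"name": "step_arm", "arguments": {
  "steps": [
    [0,0,0,0.05,0,0,1],
    [0,0,0,0.14,0,0,1],
    [0,0,0,0.24,0,0,1],
    [0,0,0,0.35,0,0,1],
    [0,0,0,0.46,0,0,1],
    [0,0,0,0.56,0,0,1],
    [0,0,0,0.64,0,0,1],
    [0,0,0,0.69,0,0,1]
  ]
}}

```text
time_s: 13.1
position: [0.5298, 0.1123, 0.2535]
tcp_rot: [[0.13, 0.51, -0.85], [0.991, -0.068, 0.112], [-0.0, -0.857, -0.515]]
force: [0.2, 0.4, -3.8]
opening: 0.521
grasp_force: 30.0
```

Request:
{"name": "step_arm", "arguments": {
  "steps": [
    [0,0,0,0,0,0,1],
    [0,0,0,0,0,0,1],
    [0,0,0,0,0,0,1],
    [0,0,0,0,0,0,1],
    [0,0,0,0,0,0,1],
    [0,0,0,0,0,0,1]
  ]
}}

```text
time_s: 13.6
position: [0.529, 0.1126, 0.257]
tcp_rot: [[0.13, 0.513, -0.849], [0.992, -0.067, 0.111], [0.0, -0.856, -0.517]]
force: [-0.2, 0.1, -3.9]
opening: 0.524
grasp_force: 30.0
```

```bash
python3 -c "
from h import *
s=read_state();print(s['position'],np.round(s['tcp_rot'],3),np.round(s['joint_positions'],1),s['opening']*87,s['force'],np.abs(s['qvel']).max())
c=capture('side');t=capture('top')
im=np.zeros((598,800,3),np.uint8)
a=cv2.resize(c['image'][80:240,180:290][...,::-1],(411,598),interpolation=cv2.INTER_CUBIC);b=cv2.resize(t['image'][140:260,180:280][...,::-1],(380,456),interpolation=cv2.INTER_CUBIC)
im[:,:411]=a;im[:456,420:]=b;cv2.imwrite('pics/g.png',im)"
```

```text
[0.52901754 0.11263291 0.25697697] [[ 0.13   0.513 -0.849]
 [ 0.992 -0.067  0.111]
 [ 0.    -0.856 -0.517]] [ -2.2  49.3  63.3   5.6 126.    6. ] 45.60385079795587 [-0.21686983  0.13928256 -3.88673948] 0.19879614573939033
```

View pics/g.png

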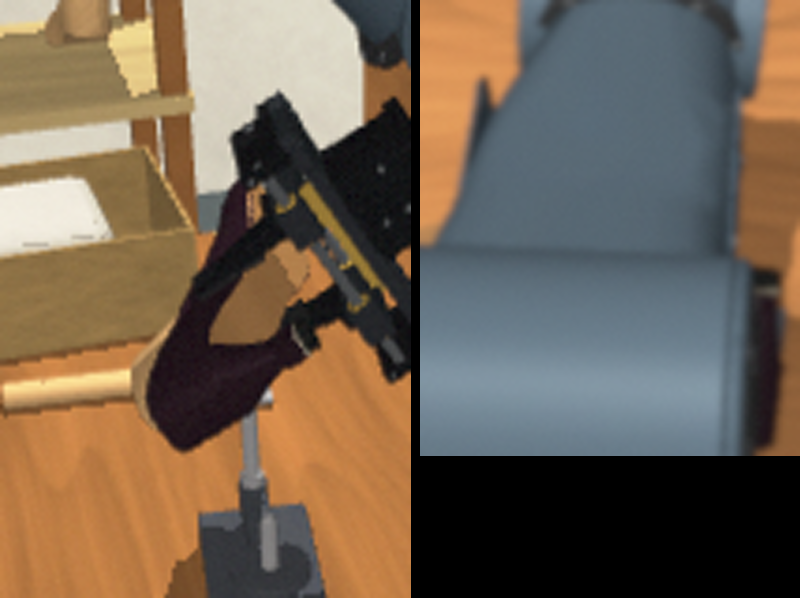

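The shoe is held tilted about 59°. The waist is about 10 cm above where it sat, the heel rim with the dark tip on it is at (303,335), and the arm is still. Handing in.

```bash
python3 -c "
from h import *
print(hand_in())"
```

```text
the job is handed in; nothing more can be done
None
```

I fitted the middle tip (it stopped at the expected flush height under an 8 N push) and handed the job in at about 14 s, with the shoe held still by its waist, tilted about 59° and about 10 cm higher than it sat; in the last picture the tip looked seated, though the dark finger behind it made that hard to confirm.

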